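# Turn the dished pan to face the spice jar with the ball centred

## Task

A small dished pan with an arched handle stands on the cork trivet with a loose steel spice ball in the middle of it. Take the pan by its handle with a light grip (no more than 20 N on each finger), lift it clear of the trivet first, and then, above the trivet and always level, turn it a quarter turn so that its pouring lip points straight at the open ceramic jar (not at the mug), keeping the ball in the middle of the pan. Finish while still holding the pan there, level and steady, about 10 cm above the trivet, and leave everything else on the table where it is.

Things in the scene. Friction and masses are not known exactly. Their poses are not given: they have to be found in the camera images.
- pan_grip (a point): middle of the pan's grip, a straight wooden bar 62 mm long (along y), 12 wide (x), 14 high, on a thin fixed steel arch that spans the pan along y. On the pan's vertical middle axis, 84 mm above its underside. Axes are the pan's: z up when level, the pouring lip points along -x. The pan weighs 0.2 to 0.34 kg, balanced under the grip; it starts upright, lip roughly towards the robot.
- pan_floor (a point): middle and lowest point of the inside of the round white enamelled pan, 5 mm above its underside, 79 mm below the grip's middle; axes as pan_grip. The pan is 150 mm across, 36 mm high at the rim; a V-shaped pouring lip on the rim reaches 100 mm from the middle. The floor is a shallow cone rising 9 degrees outwards, 112 mm across, then the wall rises at 50 degrees.
- ball_center (a point): the centre of the loose polished steel spice ball, 28 mm across, 35 g. It rests in the middle of the pan's floor and rolls freely.
- trivet_top (a point): the middle of the top of the fixed square cork trivet, 150 x 150 x 14 mm, on which the pan starts, centred. Axes along its sides, z up.
- jar_mid (a point): the open white ceramic jar without a handle: 82 mm across, 98 mm high, with a narrower round neck 66 mm across and open mouth. The point is on its axis, half-way up (49 mm). It stands about 200 mm from the trivet's middle, on the left or on the right side as seen from the robot; the mug stands on the other side.
- mug_mid (a point): the white ceramic mug with a side handle, 80 mm across, 92 mm high, on the opposite side of the trivet from the jar; the point is on its axis, 46 mm up. Leave it alone.
- jar_cap: the jar's twist cap, a white disc 74 mm across and 28 mm high with a small knob, lying beyond the trivet; origin under its centre. Leave it alone.
- spoon: a wooden spoon 240 mm long lying on the table between the trivet and the robot; it lies along its own x. Leave it alone.
- mill: a dark wooden pepper mill, 56 mm across and 150 mm high, at the far left; origin under its centre. Leave it alone.
- oil: a green glass oil bottle, 60 mm across and 200 mm high, at the far right; origin under its centre. Leave it alone.
- salt: a small terracotta salt bowl, 90 mm across and 40 mm high, at the far middle; origin under its centre. Leave it alone.
Things that resemble listed ones, but are neither listed nor needed, are in the scene too. Leave any purple or yellow look-alike of the part that bears pan_grip alone.

How it is judged:
By the outcome, as a careful person would: the job done as asked, in the order asked, and still so for the second after the job is handed in, while the arm keeps its last pose, push and grip.
It also fails if it takes over 43 s, if anything falls off the work surface, if the arm or the gripper's body presses on something with over 40 N, if the wrist force passes 120 N, or if a joint passes its speed limit or range.

## Robot

A 6-joint arm with a two-finger parallel gripper is mounted at the origin on the work surface. World frame = base frame: x ahead of the robot, y to its left, z up, the work surface at z = 0. Lengths are in m, angles in degrees, forces in N, time in s.
With the tool pointing down it reaches from about 0.425 to 0.95 m from the base axis. Payload 3.5 kg.
Tool frame: the origin (TCP) lies at the centre of the arm's flange, where the gripper is bolted on; the fingertips stand 173 mm ahead of it and the grasp point (between the pads) lies 155 mm ahead of it; y points along the fingers, x is the direction in which the jaws open and shut, and the axes are right-handed (so a half turn about y gives the same grasp; the last joint's range is limited). The gripper opens to 85 mm and grips with 20 to 120 N. Pads are 22 mm wide; open, the fingers measure 114 mm over their backs; the gripper's body (76 mm by 85 mm) begins 54 mm behind the grasp point. The pads swing forward as they close: fully open they stand 13 mm farther back than shut.
Start: joints at [-76.834, 16.404, 90.338, -0, 73.258, -8.594], TCP at [0.25, -0.627, 0.405] pointing down, gripper open.
Joint ranges: [-158.93, 158.93], [-51.34, 127.21], [12.03, 142.37], [-87.48, 267.48], [13.55, 161.25], [-162.69, 162.69]. Speed limits (degrees/s): [159.86, 159.86, 180, 180, 180, 180].

## Interface

Orientations are given as [roll, pitch, yaw] about the fixed x, y, z axes, in that order (R = Rz(yaw) Ry(pitch) Rx(roll)).
In Python, from bench import bot gives the robot as it stands. The module is installed in compiled form; this text tells all that it offers.
- The arm moves only by the tool play_rows, never from a script. Its argument "motion" is a list of rows, each a list of 4 numbers: the shift along the world's x, y, z in mm, then the turn about the world's z in degrees. In form: [[tx, ty, tz, spin], ...]. A call has 1 to 10 rows; each row is the pose to reach, as a shift and turn from the pose commanded when the call began; what a row does not reach only later rows make up. A row lasts 1/10 s, in which the tool goes at most 50 mm and 8.59 degrees, less where a joint would pass 70% of its speed; a pose out of reach is approached as far as the arm can. A call with a gripper value outside its range is refused whole. "jaw" is the opening, from 0 (shut) to 1 (fully open), set as the call begins (left out, the last holds). The fingers move at their own pace and stop on an object; "squeeze" is the grip in N (left out, the last holds). Time passes only in rows, so rows that repeat a pose let the fingers close. It gives the time, the measured TCP pose, the force and the opening at its end, in the units of the state.
- bot.sense(): the state, without advancing time (a new reading comes with each control period).
- bot.get_image(name): name is "scene" or "top"; returns a dict with "color" (420x560x3 uint8, red, green, blue), "fx", "fy", "cx", "cy" (pixels), "k1" (the pictures are not rectified: a ray, as slopes to the right and down, at radius r is drawn at 1 + k1 r^2 times it, then the intrinsics apply), "pose" (4x4, takes a point from camera to world coordinates). Camera axes: x right, y down, z forward; pixel columns grow to the right and rows downward; lengths in m; the calibration is good to about 2 mm. A picture is of the moment at which its call begins. There is no depth.
- bot.close_job(): hands the job in, once; it reports no verdict.
The state is a dict: "clock": time; "joint_positions": joint angles; "dq": joint speeds; "effort": joint torques, N m; "tcp_pos": TCP position; "ee_rot": TCP orientation; "ft_force": force on the tool from outside, world axes, zero at the start; "moment": the same for the moment, N m; "finger_gap": finger opening in m.
Only numpy, scipy, OpenCV 4.12 (cv2) and the standard library are available. Lean on these libraries where they do the work, as an engineer would, in place of code of your own. Each camera call takes 0.05 s, during which the arm holds its last target. There are 200 camera calls.

## Working session

There is one attempt and no reset: what is moved stays moved. The work goes in short steps, Python scripts to look and compute and a tool call to move; the robot and the scene stay as the last step left them, time stands still between calls to the robot, and variables do not carry over. Pictures are saved under pics/ and viewed, about 8 in all and at most 12, crops included, and the job is handed in when it is done.

Besides the shell and the picture viewer there is one more tool, called by a JSON object that holds its "api" and its "payload", one argument or row to a line. play_rows: Moves the arm, as the interface text tells. Its arguments: {"type":"object","properties":{"motion":{"type":"array","items":{"type":"array","items":{"type":"number"}}},"jaw":{"type":"number"},"squeeze":{"type":"number"}},"required":["motion"]}

```bash
mkdir -p pics; cat > h.py <<'E'
import numpy as np, cv2, pickle
from bench import bot
def snap(n,f):
    d=bot.get_image(n); cv2.imwrite(f'pics/{f}.png',d['color'][:,:,::-1]); pickle.dump(d,open(f'pics/{f}.pkl','wb')); return d
def load(f): return pickle.load(open(f'pics/{f}.pkl','rb'))
def ray(d,u,v):
    K=np.array([[d['fx'],0,d['cx']],[0,d['fy'],d['cy']],[0,0,1.]])
    p=cv2.undistortPoints(np.array([[[u,v]]],float),K,np.array([d['k1'],0,0,0.]))[0,0]
    T=np.array(d['pose']); return T[:3,3],T[:3,:3]@np.array([*p,1])
def at(d,u,v,z):
    o,r=ray(d,u,v); return o+r*(z-o[2])/r[2]
def proj(d,P):
    T=np.array(d['pose']); q=T[:3,:3].T@(np.array(P)-T[:3,3]); x=q[:2]/q[2]; x=x*(1+d['k1']*(x@x)); return x*[d['fx'],d['fy']]+[d['cx'],d['cy']]
def tri(*l):
    A=np.zeros((3,3));b=np.zeros(3)
    for d,u,v in l:
        o,r=ray(d,u,v); r=r/np.linalg.norm(r); M=np.eye(3)-np.outer(r,r); A+=M;b+=M@o
    return np.linalg.solve(A,b)
E
python3 - <<'E'
from h import *
for n in('scene','top'):
    d=snap(n,n+'0'); print(n,d['pose'],d['fx'],d['k1'])
s=bot.sense();print(s)
a=cv2.imread('pics/scene0.png');b=cv2.imread('pics/top0.png')
E
```

```text
scene [[ 0.30634049  0.66589069 -0.68025369  1.42844306]
 [ 0.95183624 -0.20468038  0.22828428 -0.3159322 ]
 [ 0.01277779 -0.71742284 -0.69652078  0.96288238]
 [ 0.          0.          0.          1.        ]] 514.0594298658443 -0.1560551211613428
top [[ 2.42404476e-02 -9.74989425e-01  2.20925377e-01  3.14893963e-01]
 [-9.99690462e-01 -2.48790952e-02 -1.08228780e-04 -2.05593365e-02]
 [ 5.60194541e-03 -2.20854369e-01 -9.75290708e-01  1.15554962e+00]
 [ 0.00000000e+00  0.00000000e+00  0.00000000e+00  1.00000000e+00]] 463.8584083972751 -0.053018349556095225
{'clock': 0.1, 'joint_positions': array([-7.68331363e+01,  1.64514350e+01,  9.04153392e+01,  6.41314416e-04,
        7.32596834e+01, -8.59476207e+00]), 'dq': array([ 0.0339773 , -0.22315188, -0.17995223,  0.01455597, -0.00233709,
       -0.02763032]), 'effort': array([ 1.30017299e-03, -4.07296264e+01, -2.93698186e+01, -9.91518164e-05,
        3.41618041e-03, -3.94166108e-06]), 'tcp_pos': array([ 0.25022511, -0.6266626 ,  0.40344067]), 'ee_rot': array([-89.9804947 ,   0.12494569, -68.23853836]), 'ft_force': array([-0.60340296, -0.42998669, -0.45965159]), 'moment': array([-0.05317821, -0.00965303, -0.01949248]), 'finger_gap': 0.08544604869984472}
```

View pics/scene0.png

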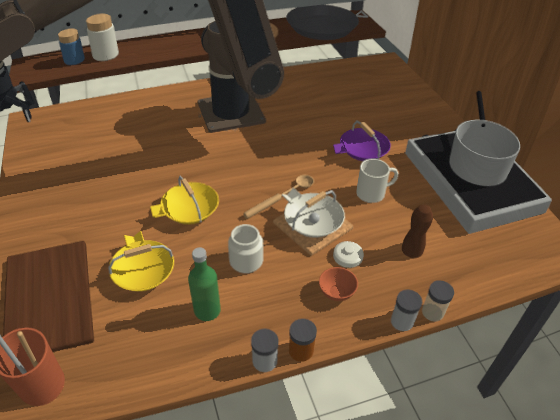

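View pics/top0.png

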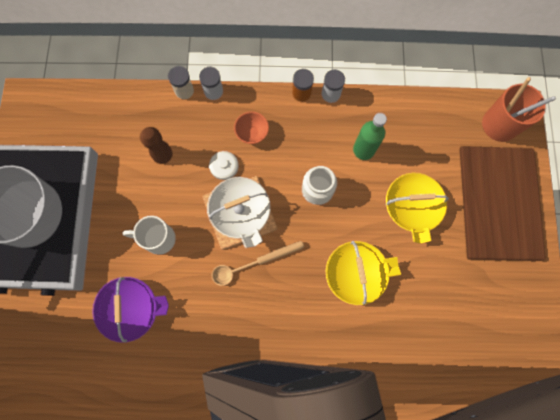

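The jar is on the right (top image, about 320,183), the mug on the left (154,235), and the white pan at about (240,208). I'll enlarge both views to read positions.

```bash
python3 - <<'E'
import cv2
a=cv2.imread('pics/top0.png')[150:280,195:350]; cv2.imwrite('pics/tc.png',cv2.resize(a,None,fx=4.5,fy=4.5,interpolation=2))
a=cv2.imread('pics/scene0.png')[175:285,220:370]; cv2.imwrite('pics/sc.png',cv2.resize(a,None,fx=5,fy=5,interpolation=2))
E
```

```text
(no output)
```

View pics/tc.png

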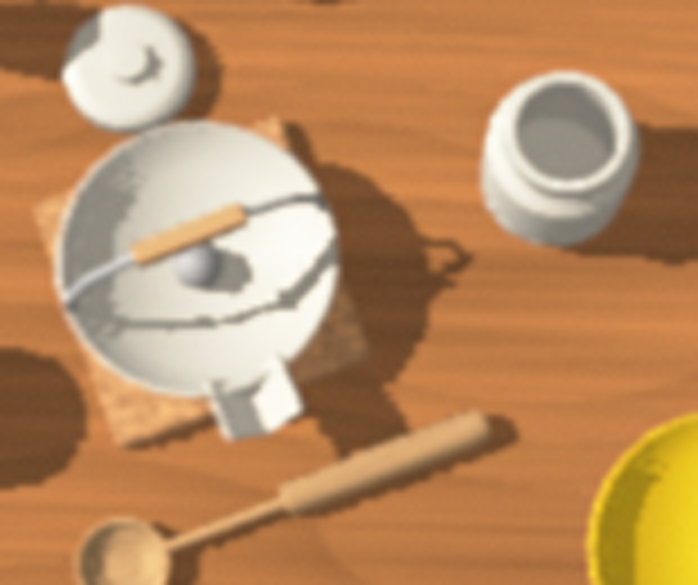

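View pics/sc.png

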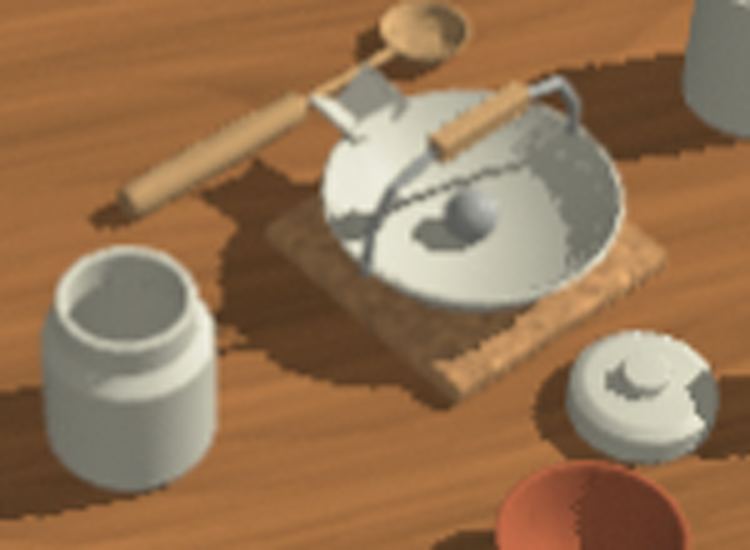

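```bash
python3 - <<'E'
from h import *
t=load('top0');s=load('scene0')
T=lambda x,y:(t,195+(x+.5)/4.5-.5,150+(y+.5)/4.5-.5)
S=lambda x,y:(s,220+(x+.5)/5-.5,175+(y+.5)/5-.5)
p=lambda n,v:print(n,np.round(np.array(v)*1000,1))
g=tri(T(189,235),S(480,120));p('grip',g)
a=tri(T(138,253),S(523,94));b=tri(T(242,214),S(437,148));p('endL',a);p('endR',b);print('bar ang',np.degrees(np.arctan2(*(a-b)[[1,0]])))
p('ball',tri(T(198,264),S(473,212)))
p('rimT',at(*T(200,258),.05));p('rimS',at(*S(474,198),.05))
p('jar',tri(T(569,133),S(127,298)));p('jarT',at(*T(569,133),.098));p('jarS',at(*S(127,298),.098))
lt=[at(*T(*q),.05) for q in[(232,438),(303,408)]];p('lip',lt);
ls=[at(*S(*q),.05) for q in[(312,98),(368,67)]];p('lipS',ls)
# trivet corners z=.014
for n,q in dict(bl=T(122,440),br=T(365,352),tl=T(36,212),tr=T(278,122),s_bot=S(455,392),s_left=S(267,235),s_right=S(664,250)).items():p(n,at(*q,.014))
jar=at(*T(569,133),.098)[:2]/2+at(*S(127,298),.098)[:2]/2
d=jar-g[:2];print('to jar',np.linalg.norm(d),np.degrees(np.arctan2(d[1],d[0])))
from scipy.spatial.transform import Rotation as R
q=bot.sense();print(R.from_euler('xyz',q['ee_rot'],degrees=True).as_matrix().round(3))
E
```

```text
grip [580.6  72.1  97.6]
endL [570.2  98.6  98.6]
endR [592.8  44.9  97.2]
bar ang 112.85443736490596
ball [580.6  72.4  32.9]
rimT [580.   70.1  50. ]
rimS [587.   69.3  50. ]
jar [ 642.4 -126.2   95. ]
jarT [ 641.4 -126.    98. ]
jarS [ 645.2 -126.7   98. ]
lip [[481.5  48.9  50. ]
 [498.7  11.5  50. ]]
lipS [[492.3  14.5  50. ]
 [477.9  50.7  50. ]]
bl [484.3 111.8  14. ]
br [537.1 -21.   14. ]
tl [613. 167.  14.]
tr [669.6  31.9  14. ]
s_bot [676.7  27.7  14. ]
s_left [547.6 -27.5  14. ]
s_right [618.4 165.   14. ]
to jar 0.2080841135418351 -72.46271200710817
[[ 0.371 -0.     0.929]
 [-0.929  0.002  0.371]
 [-0.002 -1.     0.   ]]
```

{"api": "play_rows", "payload": {
  "motion": [
    [10,20,0,3],
    [25,50,0,7],
    [41,86,0,12],
    [57,122,0,17],
    [74,157,0,22],
    [91,193,0,27],
    [108,229,0,31],
    [126,267,0,36],
    [145,308,0,41],
    [165,350,0,46]
  ],
  "jaw": 0.6,
  "squeeze": 20
}}

```text
clock: 1.1
tcp_pos: [0.4155, -0.2752, 0.4043]
ee_rot: [-90.0, 0.0, -22.1]
ft_force: [0.3, 0.1, 0.1]
finger_gap: 0.0511
```

{"api": "play_rows", "payload": {
  "motion": [
    [20,42,0,5],
    [39,82,0,10],
    [57,120,0,15],
    [75,157,0,20],
    [92,193,0,25],
    [109,229,0,30],
    [125,263,0,35],
    [140,296,0,40],
    [154,326,0,43],
    [165.5,349,0,45]
  ]
}}

```text
clock: 2.1
tcp_pos: [0.581, 0.0741, 0.4041]
ee_rot: [-90.0, 0.0, 22.9]
ft_force: [1.5, 0.4, 0.3]
finger_gap: 0.0513
```

{"api": "play_rows", "payload": {
  "motion": [
    [0,0,-15,0],
    [0,0,-30,0],
    [0,0,-45,0],
    [0,0,-58,0],
    [0,0,-70,0],
    [0,0,-80,0],
    [0,0,-80,0],
    [0,0,-80,0]
  ]
}}

```text
clock: 2.9
tcp_pos: [0.5809, 0.0719, 0.3248]
ee_rot: [-90.0, -0.0, 22.7]
ft_force: [0.6, 0.1, 0.9]
finger_gap: 0.0516
```

```bash
python3 - <<'E'
from h import *
q=bot.sense();print(q['tcp_pos'],q['ee_rot'],q['ft_force'],q['finger_gap'],q['joint_positions'],q['clock'])
a=snap('top','t1')['color'];b=snap('scene','s1')['color']
f=lambda i:cv2.resize(i,None,fx=3,fy=3,interpolation=2)[:,:,::-1]
cv2.imwrite('pics/c1.png',np.hstack([f(a[135:270,175:305]),f(b[140:275,250:380])]))
E
```

```text
[0.58089052 0.07192738 0.32477955] [-9.00022662e+01 -7.45256167e-03  2.27398813e+01] [0.62410634 0.05517359 0.85962293] 0.051628639067195524 [-2.86793338e+00  9.70845344e+00  1.07064303e+02  1.31894443e-03
  6.32195438e+01 -2.56084087e+01] 2.9
```

View pics/c1.png

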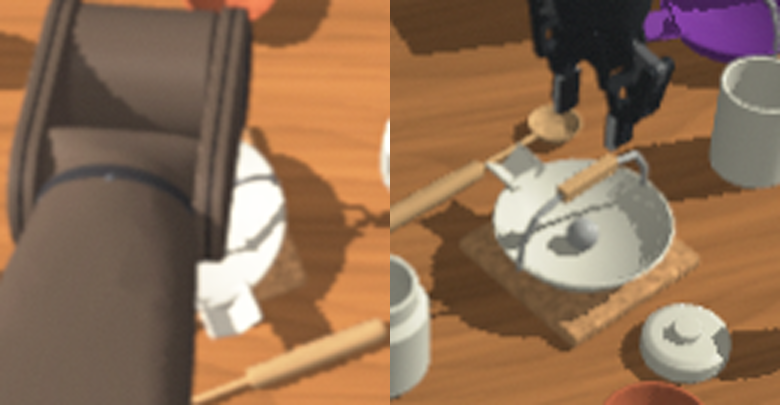

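```bash
python3 - <<'E'
from h import *
s=load('s1');c=np.cos(np.radians(22.74));k=np.sin(np.radians(22.74))
for z in(.152,.160):
  for w in(-.028,0,.028):
    u=proj(s,[.5809+w*c,.0719+w*k,z]); print(z,w,u,(u-[250,140])*3+[390,0])
u=proj(s,[.5806,.0721,.098]);print((u-[250,140])*3+[390,0])
E
```

```text
0.152 -0.028 [309.24235282 176.21027062] [567.72705846 108.63081186]
0.152 0 [317.24864637 182.07813284] [591.74593912 126.23439852]
0.152 0.028 [325.44533377 188.09235802] [616.33600132 144.27707405]
0.16 -0.028 [309.4312     173.69367178] [568.29359999 101.08101533]
0.16 0 [317.47601008 179.55652843] [592.42803023 118.6695853 ]
0.16 0.028 [325.71323833 185.56678482] [617.139715   136.70035446]
[587.36896216 175.3099573 ]
```

{"api": "play_rows", "payload": {
  "motion": [
    [0,0,-8,0],
    [0,0,-18,0],
    [0,0,-28,0],
    [0,0,-38,0],
    [0,0,-48,0],
    [0,0,-57,0],
    [0,0,-65,0],
    [0,0,-70,0],
    [0,0,-72,0],
    [0,0,-72,0]
  ]
}}

```text
clock: 4.0
tcp_pos: [0.5808, 0.0721, 0.2525]
ee_rot: [-90.0, 0.0, 22.8]
ft_force: [-0.6, 0.5, -0.9]
finger_gap: 0.0514
```

{"api": "play_rows", "payload": {
  "motion": [
    [0,0,0,0],
    [0,0,0,0],
    [0,0,0,0],
    [0,0,0,0],
    [0,0,0,0],
    [0,0,0,0],
    [0,0,0,0],
    [0,0,0,0]
  ],
  "jaw": 0.3,
  "squeeze": 20
}}

```text
clock: 4.8
tcp_pos: [0.5808, 0.0721, 0.2527]
ee_rot: [-90.0, -0.0, 22.8]
ft_force: [-0.0, -0.0, -0.7]
finger_gap: 0.0259
```

```bash
python3 - <<'E'
from h import *
q=bot.sense();print(q['tcp_pos'],q['ee_rot'],q['ft_force'],q['finger_gap'],q['clock'])
b=snap('scene','s2')['color']
f=lambda i:cv2.resize(i,None,fx=5,fy=5,interpolation=2)[:,:,::-1]
cv2.imwrite('pics/c2.png',f(b[155:265,250:380]))
E
```

```text
[0.5807676  0.07212096 0.25272737] [-8.99990018e+01 -5.63910826e-04  2.27600112e+01] [-0.00313474 -0.02291695 -0.69727183] 0.02591719832896519 4.8
```

View pics/c2.png

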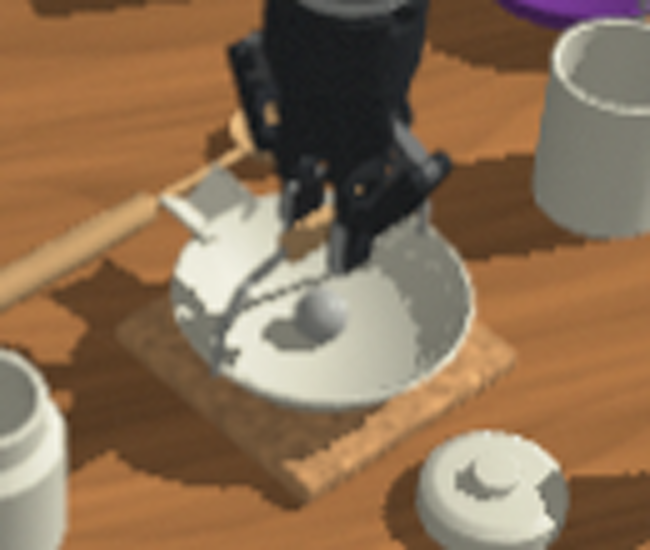

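The fingers straddle the bar symmetrically, with the ball centred at about (323,311) in the crop. Closing in stages.

{"api": "play_rows", "payload": {
  "motion": [
    [0,0,0,0],
    [0,0,0,0],
    [0,0,0,0],
    [0,0,0,0]
  ],
  "jaw": 0.18
}}

```text
clock: 5.25
tcp_pos: [0.5808, 0.0721, 0.2527]
ee_rot: [-90.0, -0.0, 22.8]
ft_force: [0.3, 0.8, 0.6]
finger_gap: 0.0152
```

{"api": "play_rows", "payload": {
  "motion": [
    [0,0,0,0],
    [0,0,0,0],
    [0,0,0,0],
    [0,0,0,0],
    [0,0,0,0],
    [0,0,0,0],
    [0,0,0,0],
    [0,0,0,0],
    [0,0,0,0],
    [0,0,0,0]
  ],
  "jaw": 0,
  "squeeze": 20
}}

```text
clock: 6.25
tcp_pos: [0.5808, 0.0721, 0.2528]
ee_rot: [-90.0, -0.0, 22.8]
ft_force: [0.9, -0.0, -0.7]
finger_gap: 0.0116
```

{"api": "play_rows", "payload": {
  "motion": [
    [0,0,0.5,0],
    [0,0,1.5,0],
    [0,0,3.5,0],
    [0,0,6.5,0],
    [0,0,10.5,0],
    [0,0,15,0],
    [0,0,20,0],
    [0,0,25,0],
    [0,0,30,0],
    [0,0,35,0]
  ]
}}

```text
clock: 7.25
tcp_pos: [0.5808, 0.0721, 0.2883]
ee_rot: [-90.0, -0.0, 22.8]
ft_force: [-0.1, -0.1, -2.9]
finger_gap: 0.0118
```

{"api": "play_rows", "payload": {
  "motion": [
    [0,0,5,0],
    [0,0,10.5,0],
    [0,0,16,0],
    [0,0,22,0],
    [0,0,28,0],
    [0,0,34,0],
    [0,0,40,0],
    [0,0,45.5,0],
    [0,0,50.5,0],
    [0,0,55,0]
  ]
}}

```text
clock: 8.25
tcp_pos: [0.5808, 0.0721, 0.3432]
ee_rot: [-90.0, -0.0, 22.8]
ft_force: [0.7, 0.9, -2.8]
finger_gap: 0.0117
```

{"api": "play_rows", "payload": {
  "motion": [
    [0,0,4,0],
    [0,0,7,0],
    [0,0,9,0],
    [0,0,10,0],
    [0,0,10,0],
    [0,0,10,0],
    [0,0,10,0]
  ]
}}

```text
clock: 8.95
tcp_pos: [0.5807, 0.0721, 0.3525]
ee_rot: [-90.0, 0.0, 22.8]
ft_force: [0.5, -1.2, -2.6]
finger_gap: 0.0115
```

```bash
python3 - <<'E'
from h import *
q=bot.sense();print(q['tcp_pos'],q['ee_rot'],q['ft_force'],q['moment'],q['finger_gap'],q['clock'])
b=snap('scene','s3')['color'];a=snap('top','t3')['color']
f=lambda i,k:cv2.resize(i,None,fx=k,fy=k,interpolation=2)[:,:,::-1]
cv2.imwrite('pics/c3.png',np.hstack([f(b[115:265,250:390],4)]))
E
```

```text
[0.58070965 0.07212372 0.35247659] [-8.99892890e+01  2.46323464e-02  2.27620524e+01] [ 0.53073205 -1.18764143 -2.62021476] [-0.03246781  0.03825636 -0.00509023] 0.011544632784849499 8.95
```

View pics/c3.png

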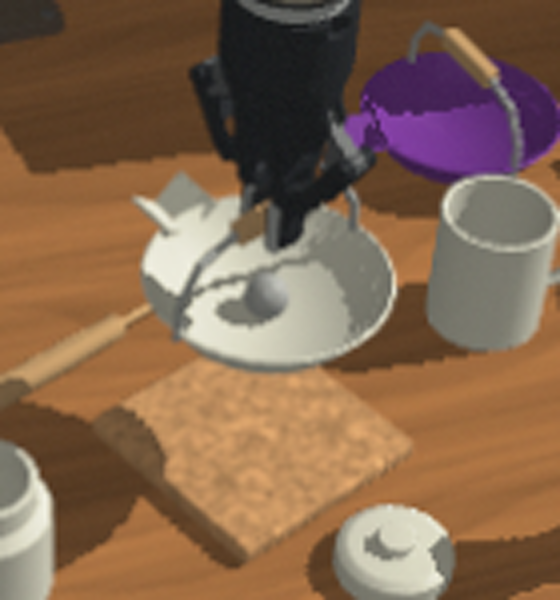

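The pan is level about 10 cm up, with the ball centred at about (267,293) in the crop. Turning by about +84.6°.

{"api": "play_rows", "payload": {
  "motion": [
    [0,0,0,0.3],
    [0,0,0,1],
    [0,0,0,2],
    [0,0,0,3.5],
    [0,0,0,5.5],
    [0,0,0,8],
    [0,0,0,11],
    [0,0,0,14],
    [0,0,0,17],
    [0,0,0,20]
  ]
}}

```text
clock: 10.05
tcp_pos: [0.5808, 0.0721, 0.3527]
ee_rot: [-90.0, 0.0, 42.9]
ft_force: [-0.2, 0.0, -2.6]
finger_gap: 0.0115
```

{"api": "play_rows", "payload": {
  "motion": [
    [0,0,0,3],
    [0,0,0,6],
    [0,0,0,9],
    [0,0,0,12],
    [0,0,0,15],
    [0,0,0,18],
    [0,0,0,21],
    [0,0,0,24],
    [0,0,0,27],
    [0,0,0,30]
  ]
}}

```text
clock: 11.05
tcp_pos: [0.5808, 0.0721, 0.3527]
ee_rot: [-90.0, -0.0, 72.9]
ft_force: [-0.6, 0.3, -3.1]
finger_gap: 0.0117
```

{"api": "play_rows", "payload": {
  "motion": [
    [0,0,0,3],
    [0,0,0,6],
    [0,0,0,9],
    [0,0,0,12],
    [0,0,0,15],
    [0,0,0,18],
    [0,0,0,21],
    [0,0,0,24],
    [0,0,0,26.5],
    [0,0,0,28.5]
  ]
}}

```text
clock: 12.05
tcp_pos: [0.5808, 0.0721, 0.3527]
ee_rot: [-90.0, -0.0, 101.4]
ft_force: [-0.5, -0.6, -2.8]
finger_gap: 0.0116
```

{"api": "play_rows", "payload": {
  "motion": [
    [0,0,0,2],
    [0,0,0,3.5],
    [0,0,0,4.7],
    [0,0,0,5.5],
    [0,0,0,6],
    [0,0,0,6.1],
    [0,0,0,6.1],
    [0,0,0,6.1],
    [0,0,0,6.1],
    [0,0,0,6.1]
  ]
}}

```text
clock: 13.05
tcp_pos: [0.5808, 0.0721, 0.3527]
ee_rot: [-90.0, 0.0, 107.4]
ft_force: [0.3, 1.0, -2.1]
finger_gap: 0.0114
```

```bash
python3 - <<'E'
from h import *
q=bot.sense();print(q['tcp_pos'],q['ee_rot'],q['ft_force'],q['moment'],q['finger_gap'],q['clock'])
b=snap('scene','s4')['color'];a=snap('top','t4')['color']
f=lambda i,k:cv2.resize(i,None,fx=k,fy=k,interpolation=2)[:,:,::-1]
cv2.imwrite('pics/c4.png',np.hstack([f(b[130:280,215:365],3),f(a[130:280,205:355],2)[:, :] if 0 else f(a[130:280,200:316],3)]))
E
```

```text
[0.58077136 0.07211007 0.3527082 ] [-8.99992335e+01  1.20156748e-03  1.07359237e+02] [ 0.31836607  1.03567654 -2.07343717] [ 0.02188986  0.01126153 -0.00936717] 0.011397304540241833 13.05
```

View pics/c4.png

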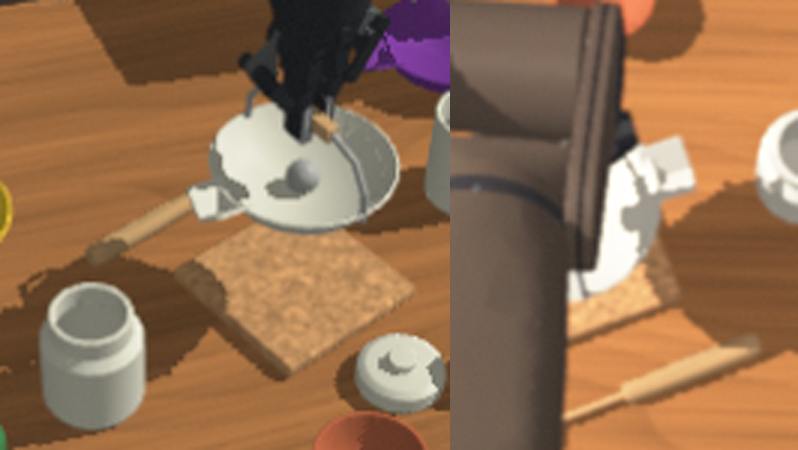

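```bash
python3 - <<'E'
from h import *
t=load('t4');s=load('s4');c=np.array([.5808,.0721])
e=[at(t,200+(x-450)/3,130+y/3,.15) for x,y in((681,137),(694,185))];m=np.mean(e,0)[:2]-c
print(e,np.degrees(np.arctan2(m[1],m[0])),np.linalg.norm(m))
b=at(s,215+304/3,130+174/3,.133);print('ball',b)
print('tilt: rim near edges', [((proj(s,[c[0]+.075*np.cos(a),c[1]+.075*np.sin(a),.15])-[215,130])*3).round(0) for a in np.radians([16,106,-18,180])])
q=bot.sense();print(abs(q['dq']).max())
E
```

```text
[array([ 0.63103403, -0.02092759,  0.15      ]), array([ 0.59371231, -0.03155456,  0.15      ])] -72.20036672292247 0.10328519473942238
ball [0.58070132 0.07098389 0.133     ]
tilt: rim near edges [array([365., 212.]), array([379., 125.]), array([312., 223.]), array([274., 101.])]
0.08813287731501021
```

```bash
python3 -c "
from bench import bot
print(bot.close_job())"
```

```text
the job is handed in; nothing more can be done
None
```

I gripped the pan by the middle of its handle with the grip set to 20 N and lifted it straight up about 100 mm, clear of the trivet. Then I turned it +84.6° about its own axis so the lip points at the jar on the right. I handed it in still held there, at about 13 s on the robot's clock.

Last checks:
- **Lip direction:** it measured -72.2°, against -72.6° for the direction to the jar. This comes from the top picture, where the arm hid part of the pan.
- **Ball:** it was about 1 mm from the pan's axis.
- **Level and steady:** the tool was level to within 0.01° and the joints were nearly still. I did not measure the pan's own tilt, but it looked level in the last picture.
- **Height:** the underside was about 100 mm above the trivet, going by how far the arm rose.
- **Other objects:** I moved nothing else and nothing looked disturbed in the pictures, but I did not measure their positions again.

No check failed or disagreed.

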